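# Lock the filter cell and hold the vacuum lever

## Task

Turn the black closing ring of the filter cell by its red handle until the handle lines up with the yellow lock mark, and let go of it. Then press the orange pad of the sprung vacuum lever down until its pointer is in the green band and keep it there: finish while still holding it in the green with the fingers. Leave the beaker, the amber bottle and the measuring cylinder where they stand.

Things in the scene. Friction and masses are not known exactly. Their poses are not given: they have to be found in the camera images.
- handle_grip (a point): Grip point of the closing ring's handle: an upright red round post, 16 mm diameter, standing from 120 to 170 mm above the bench on a short black arm of the black ring (outer radius 62 mm). The point is on the post's axis, 150 mm above the bench, 80 mm from the ring's axis. The lid beside it is low: top at 124 mm, with a brass nipple in its middle up to 138 mm
- ring_axis (a point): Point on the vertical axis about which the closing ring turns, 150 mm above the bench: the middle of the filter cell, a glass and steel drum (base radius 72 mm) fixed to the bench, at the left or the right and turned by up to 0.5 rad
- lock_mark (a point): The lock mark: where the handle_grip point must come, 80 mm from the ring's axis, 150 mm above the bench, straight above the yellow tab that sticks out radially from the cell at 94 mm above the bench to a radius of 112 mm; a yellow stripe on the lid lies in the same direction
- ring (a joint): Angle of the closing ring, rad: 0 is open, grows clockwise seen from above; 1.40 is at the lock mark (locked: 1.28 to 1.52); its stop is beyond the mark at 1.75. It starts between 0 and 0.4, turns stiffly (0.12 N m, about 1.5 N at the post) and stays where it is left
- pad_top (a point): Middle of the upper face of the sprung lever's orange round pad (44 mm diameter), 102 mm above the bench when the lever is free, 110 mm from the lever's hinge; it is pressed downwards. A white scale plate with the green band, top 126 mm above the bench, stands beyond the pad's outer end, 45 mm or more from the pad's middle
- lever_hinge (a point): Middle of the lever's level hinge pin, 92 mm above the bench, between two grey cheeks 105 mm high on the blue control box (110 by 250 by 34 mm, fixed to the bench on the side that the filter cell leaves free, turned by up to 0.5 rad). The free lever runs level from here to the pad
- lever (a joint): Angle of the sprung lever, rad: 0 is free (up), grows as the pad is pressed down; stop at 0.32. The black pointer is in the green band from 0.12 to 0.20, that is 13 to 22 mm of downward travel at the pad's middle; the red zone below is too far. It springs back. The pad takes about 3 N to start moving, 8 N in mid-green, 13 N at the stop
- beaker: Glass beaker, 70 mm diameter, 95 mm tall, loose, to be left alone; origin at the centre of its underside. It stands on the robot's side of the filter cell
- reagent: Amber glass bottle with a red cap, 60 mm diameter, 130 mm tall, loose, to be left alone; origin at the centre of its underside. It stands on the robot's side of the control box
- cylinder: Glass measuring cylinder, 68 mm diameter foot, 30 mm tube, 203 mm tall, loose, to be left alone; origin at the centre of its underside. It stands beyond the work, in the middle

How it is judged:
On the way, in this order (a step that is already met when the one before it is completed fails the run):
1. the ring is turned to its lock mark and let go while the lever is still free (value of joint ring between 1.28 and 1.52 rad and contact force between the fingers and ring below 0.3 N and value of joint lever below 0.04 rad), for 0.2 s.
2. the lever is held in its green band by the fingers, with the ring locked (value of joint ring between 1.28 and 1.52 rad and value of joint lever between 0.12 and 0.2 rad and contact force between the fingers and lever above 4 N), for 0.5 s.
At the end, for the whole second after the job is handed in: The ring is within 0.12 rad of its lock mark (1.28 to 1.52 rad) and the lever stands still in its green band (0.12 to 0.20 rad), held down by the fingers with more than 4 N through the last second (all of step 2 and velocity of joint lever between -0.1 and 0.1 rad/s); the arm keeps its last pose, push and grip.
It fails at once if the glass beaker is shifted by more than 30 mm or tipped by more than 0.3 rad (distance of beaker from where it was at the start of the episode above 0.03 m or angle between beaker's own z axis and vertical above 0.3 rad).
It fails at once if the amber bottle is shifted by more than 30 mm or tipped by more than 0.3 rad (distance of reagent from where it was at the start of the episode above 0.03 m or angle between reagent's own z axis and vertical above 0.3 rad).
It fails at once if the measuring cylinder is shifted by more than 30 mm or tipped by more than 0.3 rad (distance of cylinder from where it was at the start of the episode above 0.03 m or angle between cylinder's own z axis and vertical above 0.3 rad).
It also fails if it takes over 54 s, if anything falls off the work surface, if the arm or the gripper's body presses on something with over 40 N, if the wrist force passes 120 N, or if a joint passes its speed limit or range.

## Robot

A 6-joint arm with a two-finger parallel gripper is mounted at the origin on the work surface. World frame = base frame: x ahead of the robot, y to its left, z up, the work surface at z = 0. Lengths are in m, angles in rad, forces in N, time in s.
With the tool pointing down it reaches from about 0.35 to 0.85 m from the base axis. Payload 8.1 kg.
Tool frame: the origin (TCP) lies midway between the tips of the shut fingers; the grasp point (between the pads) lies 19 mm behind it; z points along the fingers, y is the direction in which the jaws open and shut (so a half turn about z gives the same grasp; the last joint's range is limited). The gripper opens to 93 mm and grips with 3 to 60 N. Pads are 15 mm wide; open, the fingers measure 128 mm over their backs; the gripper's body (75 mm by 188 mm) begins 65 mm behind the grasp point.
Start: joints at [1.094, 0.13, 1.488, -0, 1.523, -0.085], TCP at [0.229, 0.555, 0.219] pointing down, gripper open.
Joint ranges: [-2.96, 2.96], [-0.89, 2.26], [0.02, 2.5], [-1.34, 4.48], [0, 2.73], [-2.66, 2.66]. Speed limits (rad/s): [2.39, 2.39, 2.79, 3.14, 3.14, 3.14].

## Interface

Orientations are given as a rotation vector (axis times angle).
In Python, from bench import sensors, optics, hand_in gives the robot as it stands.
- The arm moves only by the tool play_rows, never from a script. Its argument "motion" is a list of rows, each an object of numbers: "x", "y", "z": the shift along the tool's x, y, z in mm; "twist": the turn about the tool's z in degrees; "claw": the finger opening in mm, from 0 to 93. A call has 1 to 20 rows; each row shifts and turns the commanded pose from where the row before left it, along the tool's axes as they then stand; what a row does not reach is not made up. A row lasts 1/8 s, in which the tool goes at most 62.5 mm and 10.7 degrees, less where a joint would pass 70% of its speed; a pose out of reach is approached as far as the arm can. A call is refused whole if a number of a shift passes 62.5 or a number of a turn 10.7, either way. A call with a gripper value outside its range is refused whole. The fingers move at their own pace and stop on an object; "newtons" is the grip in N (left out, the last holds). Time passes only in rows, so rows that do not move let the fingers close. It gives the time, the measured TCP pose, the force and the opening at its end, in the units of the state.
- sensors.read_state(): the state, without advancing time (a new reading comes with each control period).
- optics.snapshot(name): name is "scene" or "top"; returns the picture (480x640x3 uint8, red, green, blue); there is no depth.
- optics.camera_params(name): a dict with "vfov" (degrees; the focal length in pixels is half the picture's height over the tangent of half this angle, whatever the lens; pixels are square), "cx", "cy" (the principal point, pixels), "dist_coeffs" ([k1, k2, p1, p2, k3] as OpenCV has them; the pictures are not rectified), "view" (4x4, takes a point from world to camera coordinates). Camera axes: x right, y up, looking along -z (the intrinsics and any distortion apply to the point x, -y, -z); pixel columns grow to the right and rows downward; lengths in m; the calibration is good to about 2 mm. A picture is of the moment at which its call begins. camera_params takes no time and is no camera call.
- hand_in(): hands the job in, once; it reports no verdict.
Trained networks look in the newest picture that a camera, given by its name, has taken for a name from the list of things; names that differ only in an ending like _2 or _b are one class to them, and where a whole thing is asked for, a point or a joint stands for the part that bears it (a point fixed in the world has none). Each returns a list of dicts, best first, with "confidence" (0 to 1); they miss things now and then, are a little off and sometimes report something else, mostly with a low value. They report only what shows in the picture. A call takes as long as a camera call.
- optics.cut_out(camera, label): "mask" (480x640 bool, what is visible of it).
- optics.spot_point(camera, label): "centre" ([x, y, z] in m, in the coordinates of the camera as it stood for that picture, good to about 4 mm: a listed point, or the origin of a listed thing).
The state is a dict: "t": time; "q": joint angles; "dq": joint speeds; "joint_torque": joint torques, N m; "tool_pos": TCP position; "ee_rot": TCP orientation; "ft_force": force on the tool from outside, world axes, zero at the start; "wrist_torque": the same for the moment, N m; "grip_width": finger opening in m.
Only numpy, scipy, OpenCV 4.12 (cv2) and the standard library are available. Lean on these libraries where they do the work, as an engineer would, in place of code of your own. Each camera call takes 0.05 s, during which the arm holds its last target.

## Working session

There is one attempt and no reset: what is moved stays moved. The work goes in short steps, Python scripts to look and compute and a tool call to move; the robot and the scene stay as the last step left them, time stands still between calls to the robot, and variables do not carry over. Pictures are saved under pics/ and viewed, and the job is handed in when it is done.

Besides the shell and the picture viewer there is one more tool, called after "Emit:" by a JSON object that holds its "api" and its "payload". play_rows: Moves the arm, as the interface text tells. Its arguments: {"type":"object","properties":{"motion":{"type":"array","items":{"type":"object","properties":{"x":{"type":"number"},"y":{"type":"number"},"z":{"type":"number"},"twist":{"type":"number"},"claw":{"type":"number"}}}},"newtons":{"type":"number"}},"required":["motion"]}

```bash
mkdir -p pics
cat > h.py <<'E'
from bench import sensors, optics, hand_in
import numpy as np, cv2
def towld(cam,p):
    V=np.array(optics.camera_params(cam)["view"]); return (np.linalg.inv(V)@np.append(p,1))[:3]
def K(cam):
    P=optics.camera_params(cam); f=240/np.tan(np.radians(P["vfov"])/2)
    return np.array([[f,0,P["cx"]],[0,f,P["cy"]],[0,0,1]]),np.array(P["dist_coeffs"],float),np.array(P["view"])
def ray(cam,uv,z):
    k,d,V=K(cam); n=cv2.undistortPoints(np.array([[uv]],float),k,d)[0,0]
    W=np.linalg.inv(V); r=W[:3,:3]@np.array([n[0],-n[1],-1]); c=W[:3,3]; return c+r*(z-c[2])/r[2]
def proj(cam,p):
    k,d,V=K(cam); q=V@np.append(p,1); q=np.array([q[0],-q[1],-q[2]])
    return cv2.projectPoints(q.reshape(1,1,3),np.zeros(3),np.zeros(3),k,d)[0].ravel()
def save(cam,name):
    im=optics.snapshot(cam); cv2.imwrite(f"pics/{name}.png",im[:,:,::-1]); return im
E
python3 - <<'E'
from h import *
s=sensors.read_state(); print(s)
for c in("scene","top"):
    save(c,c+"0")
    for l in("handle_grip","ring_axis","lock_mark","pad_top","lever_hinge","beaker","reagent","cylinder"):
        r=optics.spot_point(c,l)
        print(c,l,[(round(a["confidence"],2),towld(c,a["centre"]).round(4),proj(c,towld(c,a["centre"])).round(0)) for a in r[:2]])
print(sensors.read_state()["t"])
E
```

```text
{'t': 0.0, 'q': array([ 1.09360083e+00,  1.31172586e-01,  1.48924836e+00,  2.38119961e-07,
        1.52300971e+00, -8.53992213e-02]), 'dq': array([ 0.00155656, -0.00068719,  0.00031673, -0.00051428,  0.00051274,
        0.00036877]), 'joint_torque': array([ 1.20232322e-03, -5.59852123e+01, -4.91753054e+01,  7.71704572e-02,
        3.57221067e-02, -1.59681927e-04]), 'tool_pos': array([0.22882883, 0.55404161, 0.21759761]), 'ee_rot': array([-6.11403803e-01, -3.08100228e+00,  2.77310094e-03]), 'ft_force': array([-0.24395424, -0.53988566, -0.28612343]), 'wrist_torque': array([ 0.02873592, -0.01560311,  0.03701407]), 'grip_width': 0.09296545919181641}
scene handle_grip [(0.89, array([0.6132, 0.2107, 0.1474]), array([429., 259.]))]
scene ring_axis [(0.63, array([0.5314, 0.1891, 0.1486]), array([424., 232.]))]
scene lock_mark [(0.86, array([0.5853, 0.1228, 0.1519]), array([384., 240.]))]
scene pad_top [(0.97, array([ 0.5023, -0.2362,  0.1032]), array([236., 212.]))]
scene lever_hinge [(0.91, array([ 0.4861, -0.1266,  0.093 ]), array([283., 220.]))]
scene beaker [(0.75, array([0.3882, 0.2467,
[... 251 characters left out ...]
array([193., 205.]))]
top ring_axis [(0.7, array([0.5375, 0.1895, 0.1447]), array([201., 242.])), (0.51, array([0.6075, 0.2099, 0.146 ]), array([192., 207.]))]
top lock_mark [(0.9, array([0.5841, 0.1184, 0.1505]), array([238., 218.])), (0.58, array([0.3907, 0.2469, 0.0028]), array([182., 321.]))]
top pad_top [(0.82, array([ 0.4986, -0.2384,  0.1015]), array([415., 267.]))]
top lever_hinge [(0.87, array([ 0.485 , -0.127 ,  0.0921]), array([360., 274.]))]
top beaker [(0.69, array([0.3923, 0.2465, 0.0012]), array([183., 320.]))]
top reagent [(0.88, array([ 0.3697, -0.1451,  0.0042]), array([365., 333.]))]
top cylinder [(0.9, array([ 7.604e-01, -4.990e-02, -3.000e-04]), array([322., 158.]))]
0.9
```

View pics/scene0.png

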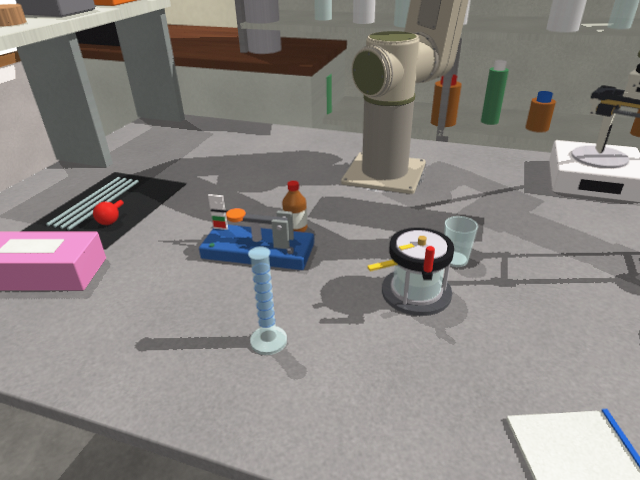

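View pics/top0.png

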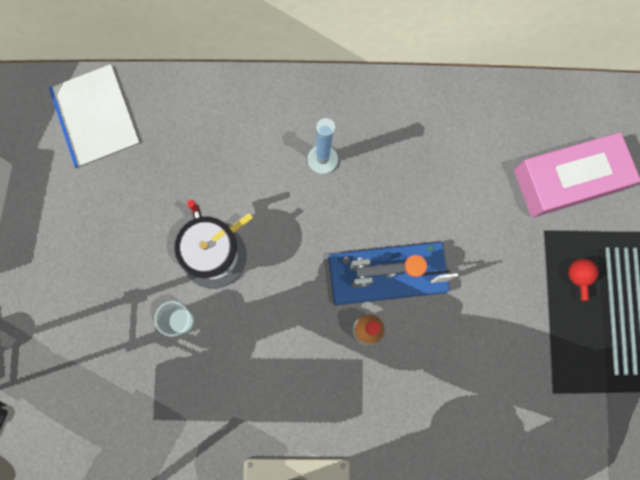

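The scene view shows the cell on the left of the robot (drum at about 420,265, handle 429,259, yellow tab 380,266) and the lever box on the right (pad 236,214). The top view agrees: handle 192,205, nipple 203,245, tab tip 250,217, pad 416,266. Next I refine the axis and angles from pixels.

Run:
```python
from h import *
im=cv2.imread("pics/top0.png"); 
a=cv2.resize(im[180:300,140:270],None,fx=5,fy=5,interpolation=cv2.INTER_CUBIC)
cv2.imwrite("pics/topc.png",a)
im2=cv2.imread("pics/scene0.png");cv2.imwrite("pics/scc.png",cv2.resize(im2[210:310,350:480],None,fx=5,fy=5,interpolation=cv2.INTER_CUBIC))
hsv=cv2.cvtColor(im,cv2.COLOR_BGR2HSV)
def cen(lo,hi,r):
    m=cv2.inRange(hsv,lo,hi); k=np.zeros_like(m); k[r[1]:r[3],r[0]:r[2]]=1; ys,xs=np.nonzero(m*k); return xs.mean(),ys.mean(),len(xs),xs.max(),ys.min()
m=cen((5,150,150),(18,255,255),(395,245,440,290)); print("pad",m,ray("top",m[:2],.102))
m=cen((22,120,120),(35,255,255),(225,205,260,235)); print("yel",m)
print("tabtip",ray("top",(251,217),.094)); print("nip",ray("top",(203.5,245),.138))
# fit
H=np.array([.6116,.2093]);M=np.array([.5847,.1206]);A=np.array([.5345,.1893])
from scipy.optimize import least_squares
f=lambda p:np.r_[p[:2]-A,p[:2]+.08*np.array([np.cos(p[2]),np.sin(p[2])])-H,p[:2]+.08*np.array([np.cos(p[3]),np.sin(p[3])])-M]
s=least_squares(f,[*A,.2,-.9]).x; print(s,s[2]-s[3],"ring0",1.4-(s[2]-s[3]))
for t in (s[2],s[3]): print(s[:2]+.08*np.array([np.cos(t),np.sin(t)]))
for c in("top","scene"): print(c,proj(c,[*s[:2],.138]),proj(c,[*(s[:2]+.08*np.array([np.cos(s[2]),np.sin(s[2])])),.17]),proj(c,[*(s[:2]+.112*np.array([np.cos(s[3]),np.sin(s[3])])),.094]))
```

```text
pad (np.float64(415.388198757764), np.float64(265.51552795031057), 322, np.int64(425), np.int64(256)) [ 0.50152806 -0.23856199  0.102     ]
yel (np.float64(240.91538461538462), np.float64(222.6076923076923), 130, np.int64(251), np.int64(214))
tabtip [0.5997365  0.09728687 0.094     ]
nip [0.5320743  0.18508014 0.138     ]
[ 0.53545549  0.18698404  0.28509032 -0.93255628] 1.2176466039263738 ring0 0.1823533960736261
[0.61222639 0.20948357]
[0.58311812 0.12273239]
top [202.61052755 243.29680046] [190.1466312  201.25341714] [251.159001   215.84318092]
scene [421.92834316 237.72411002] [429.54558963 247.81337027] [367.18964299 267.35254919]
```

View pics/topc.png

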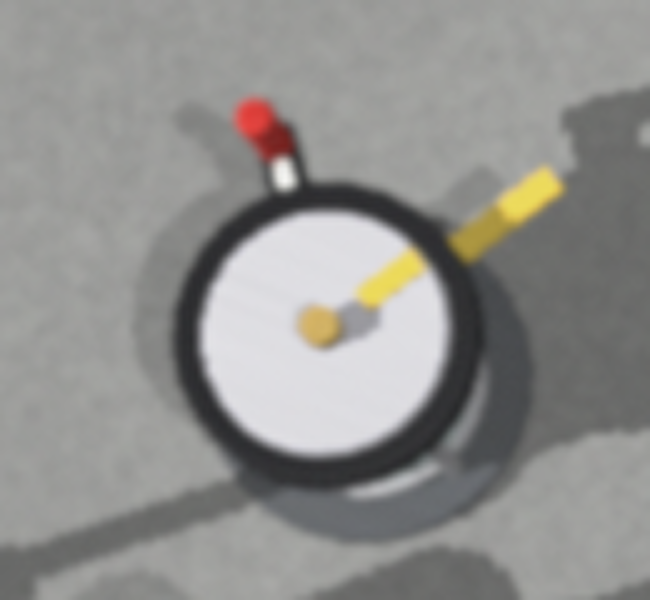

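View pics/scc.png

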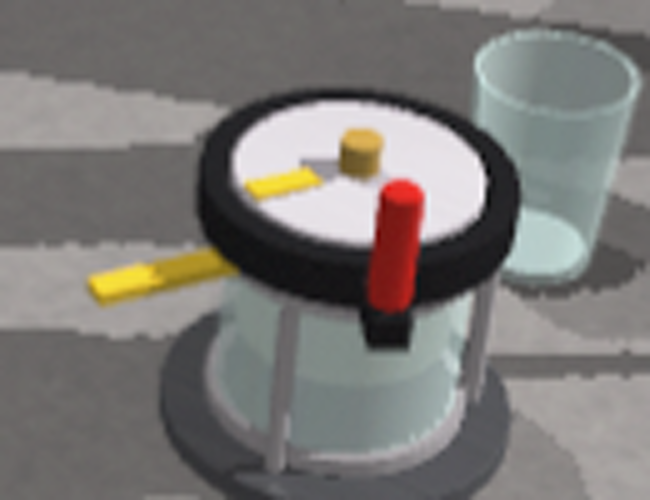

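Emit:
{"api": "play_rows", "payload": {"motion": [{"twist":-9.7,"claw":93},{"twist":-9.7},{"twist":-9.7},{"twist":-9.7},{"x":-19,"y":-31},{"x":-19,"y":-31},{"x":-19,"y":-31},{"x":-19,"y":-31},{"x":-19,"y":-31},{"x":-19,"y":-31},{"x":-19,"y":-31},{"x":-19,"y":-31},{"x":-19,"y":-31},{"x":-19,"y":-31},{"x":-19,"y":-31},{"x":-19,"y":-31},{"x":-19,"y":-31},{"x":-19,"y":-31}], "newtons": 10}}

```text
$.motion[0]: bad value
```

```bash
cat >> h.py <<'E'
def rel(p):
    from scipy.spatial.transform import Rotation as R
    s=sensors.read_state(); r=R.from_rotvec(s["ee_rot"]).as_matrix()
    d=1000*r.T@(np.array(p)-s["tool_pos"])
    print("t",s["t"],"pos",s["tool_pos"].round(4),"jaw deg",np.degrees(np.arctan2(r[1,1],r[0,1])).round(1),"toolz",r[:,2].round(3),"F",s["ft_force"].round(2),"w",s["grip_width"],"q",s["q"].round(2)); print("rel mm",d.round(1)); return d
E
python3 - <<'E'
from h import *
rel([.610,.208,.136])
save("scene","s1"); 
for c in("scene",):
    for l in("handle_grip","ring_axis","lock_mark"):
        r=optics.spot_point(c,l); print(c,l,[(round(a["confidence"],2),towld(c,a["centre"]).round(4)) for a in r[:2]])
E
```

```text
t 0.9 pos [0.2291 0.5546 0.2186] jaw deg 67.5 toolz [ 0.  0. -1.] F [-0.47  0.37  0.7 ] w 0.0928764554832667 q [ 1.09  0.13  1.49  0.    1.52 -0.09]
rel mm [-484.4 -174.8   82.6]
scene handle_grip []
scene ring_axis [(0.94, array([0.5344, 0.1835, 0.1463]))]
scene lock_mark [(0.83, array([0.5838, 0.1249, 0.1479]))]
```

View pics/s1.png

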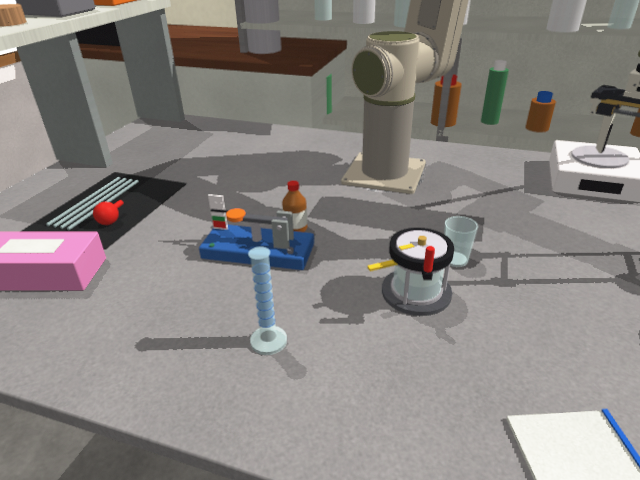

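The call was refused and nothing moved: the picture matches the first one. I'll give all the keys in each row.

Emit:
{"api": "play_rows", "payload": {"motion": [{"x":0,"y":0,"z":0,"twist":-9.7,"claw":90},{"x":0,"y":0,"z":0,"twist":-9.7,"claw":90},{"x":0,"y":0,"z":0,"twist":-9.7,"claw":90},{"x":0,"y":0,"z":0,"twist":-9.7,"claw":90},{"x":-19,"y":-31,"z":0,"twist":0,"claw":90},{"x":-19,"y":-31,"z":0,"twist":0,"claw":90},{"x":-19,"y":-31,"z":0,"twist":0,"claw":90},{"x":-19,"y":-31,"z":0,"twist":0,"claw":90},{"x":-19,"y":-31,"z":0,"twist":0,"claw":90},{"x":-19,"y":-31,"z":0,"twist":0,"claw":90},{"x":-19,"y":-31,"z":0,"twist":0,"claw":90},{"x":-19,"y":-31,"z":0,"twist":0,"claw":90},{"x":-19,"y":-31,"z":0,"twist":0,"claw":90},{"x":-19,"y":-31,"z":0,"twist":0,"claw":90},{"x":-19,"y":-31,"z":0,"twist":0,"claw":90},{"x":-19,"y":-31,"z":0,"twist":0,"claw":90},{"x":-19,"y":-31,"z":0,"twist":0,"claw":90},{"x":-19,"y":-31,"z":0,"twist":0,"claw":90}], "newtons": 10}}

```text
t: 3.35
tool_pos: [0.6074, 0.2121, 0.2186]
ee_rot: [-0.447, 3.11, 0.0]
ft_force: [0.8, -0.1, -0.6]
grip_width: 0.0899
```

Run:
```python
from h import *
rel([.610,.208,.136])
save("scene","s2");
```

```text
t 3.35 pos [0.6074 0.2121 0.2186] jaw deg 106.4 toolz [ 0.  0. -1.] F [ 0.8  -0.07 -0.56] w 0.08990486514983048 q [ 0.26  0.25  1.36  0.    1.54 -1.6 ]
rel mm [-1.4 -4.7 82.6]
```

View pics/s2.png

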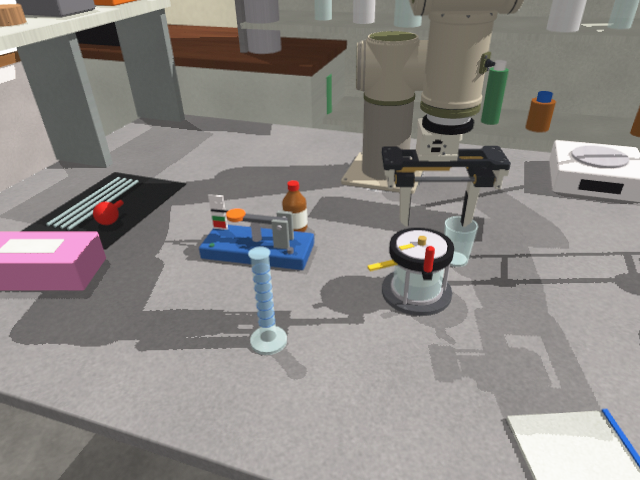

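Run:
```python
from h import *
p=sensors.read_state()["tool_pos"]; y=np.array([np.cos(1.857),np.sin(1.857),0])
print(proj("scene",p),proj("scene",p+.0465*y),proj("scene",p-.0465*y),proj("scene",p+.0465*y+[0,0,.08]))
save("top","t2")
im=cv2.imread("pics/s2.png");cv2.imwrite("pics/s2c.png",cv2.resize(im[120:310,350:530],None,fx=3,fy=3))
```

```text
[432.12414165 223.73227634] [459.92879052 223.89789252] [404.57401095 223.56532501] [466.88977386 181.70586815]
```

View pics/s2c.png

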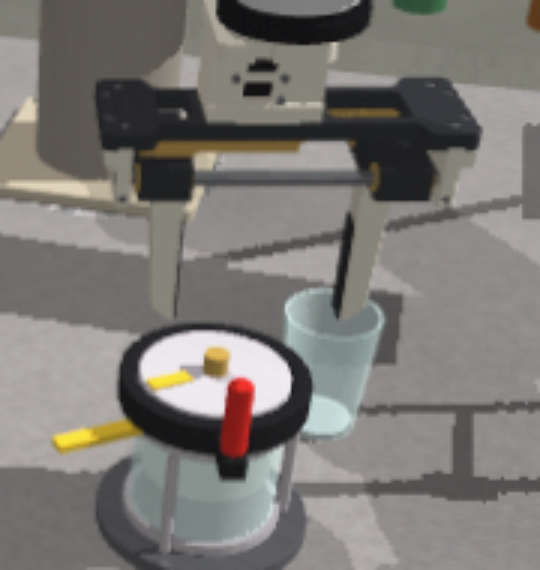

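View pics/t2.png

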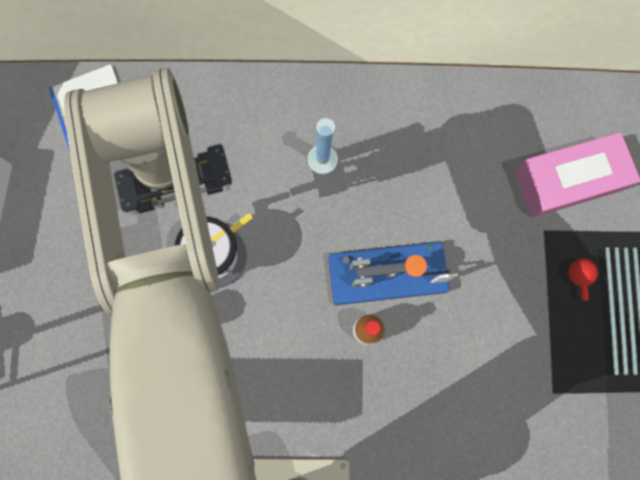

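The scene view shows the open fingers (tips 404,222 and 462,222) straddling the line of the red post, and this matches the projected positions. I descend and close.

Emit:
{"api": "play_rows", "payload": {"motion": [{"x":-1,"y":-5,"z":15,"twist":0,"claw":90},{"x":0,"y":0,"z":20,"twist":0,"claw":90},{"x":0,"y":0,"z":20,"twist":0,"claw":90},{"x":0,"y":0,"z":20,"twist":0,"claw":90},{"x":0,"y":0,"z":5,"twist":0,"claw":90},{"x":0,"y":0,"z":0,"twist":0,"claw":40},{"x":0,"y":0,"z":0,"twist":0,"claw":40},{"x":0,"y":0,"z":0,"twist":0,"claw":40},{"x":0,"y":0,"z":0,"twist":0,"claw":24},{"x":0,"y":0,"z":0,"twist":0,"claw":24}]}}

```text
t: 4.7
tool_pos: [0.609, 0.2085, 0.1389]
ee_rot: [-0.447, 3.109, 0.0]
ft_force: [0.5, -0.2, -0.3]
grip_width: 0.0448
```

Run:
```python
from h import *
rel([.610,.208,.136])
save("scene","s3"); 
im=cv2.imread("pics/s3.png");cv2.imwrite("pics/s3c.png",cv2.resize(im[150:310,350:510],None,fx=4,fy=4)[:600])
```

```text
t 4.7 pos [0.609  0.2085 0.1389] jaw deg 106.4 toolz [ 0.  0. -1.] F [ 0.46 -0.21 -0.34] w 0.044761262873818465 q [ 0.25  0.29  1.45 -0.    1.4  -1.61]
rel mm [-0.8 -0.7  2.9]
```

View pics/s3c.png

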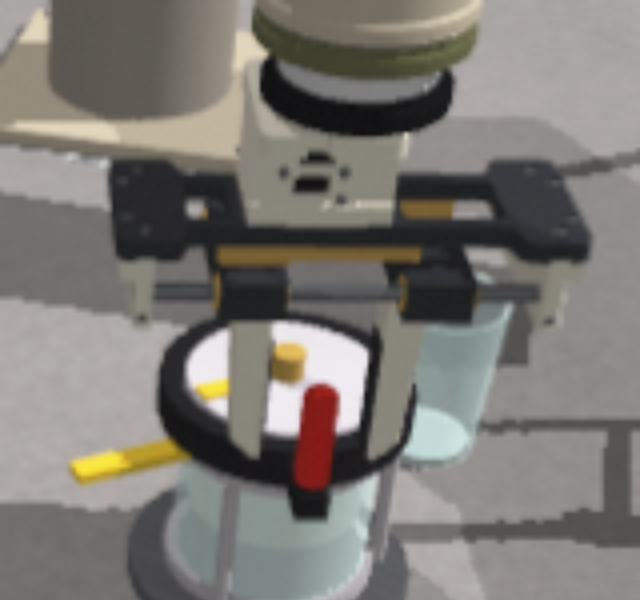

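The post (crop 315,440) stands between the fingers and nothing is touching. I close on it.

Emit:
{"api": "play_rows", "payload": {"motion": [{"x":0,"y":0,"z":0,"twist":0,"claw":10},{"x":0,"y":0,"z":0,"twist":0,"claw":10},{"x":0,"y":0,"z":0,"twist":0,"claw":10},{"x":0,"y":0,"z":0,"twist":0,"claw":10},{"x":0,"y":0,"z":0,"twist":0,"claw":10},{"x":0,"y":0,"z":0,"twist":0,"claw":10}], "newtons": 15}}

```text
t: 5.5
tool_pos: [0.6089, 0.2087, 0.1387]
ee_rot: [-0.447, 3.109, 0.0]
ft_force: [-0.0, 3.0, -1.0]
grip_width: 0.0155
```

Run:
```python
from h import *
rel([.610,.208,.136])
save("scene","s4"); 
im=cv2.imread("pics/s4.png");cv2.imwrite("pics/s4c.png",cv2.resize(im[150:310,350:510],None,fx=4,fy=4)[:600])
# plan: arc steps in tool frame about axis
s=sensors.read_state()["tool_pos"][:2]
A=np.array([.534,.1865]); r=s-A; print("r",np.hypot(*r),"ang",np.degrees(np.arctan2(r[1],r[0])))
for n,tot in((10,69.5),):
    d=np.radians(tot/n); 
    print("step",tot/n,"chord",2*80*np.sin(d/2),"tang/rad comp in start frame",80*np.sin(d),80*(1-np.cos(d)))
```

```text
t 5.5 pos [0.6089 0.2087 0.1387] jaw deg 106.4 toolz [ 0.  0. -1.] F [-0.05  2.99 -1.  ] w 0.015488885852401543 q [ 0.25  0.29  1.45  0.    1.4  -1.61]
rel mm [-0.9 -1.   2.7]
r 0.07810244262240099 ang 16.45188778397705
step 6.95 chord 9.698082443521027 tang/rad comp in start frame 9.680250975557893 0.5878300192583197
```

View pics/s4c.png

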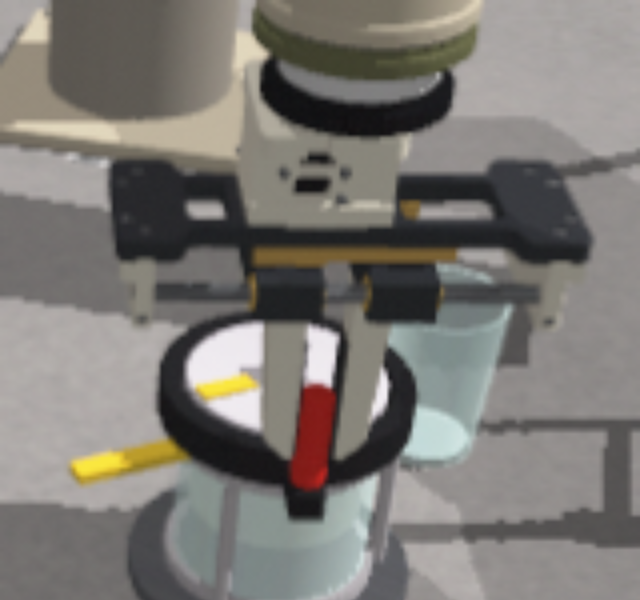

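Gripped: opening 15.5 mm on the 16 mm post. I turn clockwise about 70° in 14 arc steps, twisting along with the ring.

Emit:
{"api": "play_rows", "payload": {"motion": [{"x":0.3,"y":-7,"z":0,"twist":5,"claw":10},{"x":0.3,"y":-7,"z":0,"twist":5,"claw":10},{"x":0.3,"y":-7,"z":0,"twist":5,"claw":10},{"x":0.3,"y":-7,"z":0,"twist":5,"claw":10},{"x":0.3,"y":-7,"z":0,"twist":5,"claw":10},{"x":0.3,"y":-7,"z":0,"twist":5,"claw":10},{"x":0.3,"y":-7,"z":0,"twist":5,"claw":10},{"x":0.3,"y":-7,"z":0,"twist":5,"claw":10},{"x":0.3,"y":-7,"z":0,"twist":5,"claw":10},{"x":0.3,"y":-7,"z":0,"twist":5,"claw":10},{"x":0.3,"y":-7,"z":0,"twist":5,"claw":10},{"x":0.3,"y":-7,"z":0,"twist":5,"claw":10},{"x":0.3,"y":-7,"z":0,"twist":5,"claw":10},{"x":0.3,"y":-7,"z":0,"twist":5,"claw":10},{"x":0,"y":0,"z":0,"twist":0,"claw":10}]}}

```text
t: 7.42
tool_pos: [0.578, 0.1225, 0.1385]
ee_rot: [-1.417, -2.8, -0.001]
ft_force: [-6.4, 7.2, 4.0]
grip_width: 0.0155
```

Run:
```python
from h import *
rel([.583,.122,.136])
save("scene","s5"); 
im=cv2.imread("pics/s5.png");cv2.imwrite("pics/s5c.png",cv2.resize(im[150:310,330:490],None,fx=4,fy=4)[:600])
for l in("handle_grip","ring_axis","lock_mark"):
    r=optics.spot_point("scene",l); print(l,[(round(a["confidence"],2),towld("scene",a["centre"]).round(4)) for a in r[:2]])
s=sensors.read_state()["tool_pos"][:2]
A=np.array([.534,.1865]); r=s-A; print("r",np.hypot(*r),"ang",np.arctan2(r[1],r[0]))
```

```text
t 7.425 pos [0.578  0.1225 0.1385] jaw deg 36.3 toolz [-0.003  0.002 -1.   ] F [-6.35  7.16  4.03] w 0.015452453714310425 q [ 0.12  0.16  1.61  0.    1.38 -0.51]
rel mm [-3.4  3.8  2.5]
handle_grip [(0.85, array([0.5852, 0.1211, 0.1485])), (0.75, array([0.5839, 0.1246, 0.1503]))]
ring_axis [(0.59, array([0.5319, 0.1832, 0.1507]))]
lock_mark [(0.73, array([0.583 , 0.123 , 0.1505]))]
r 0.07760625044438545 ang -0.9670519664558407
```

View pics/s5c.png

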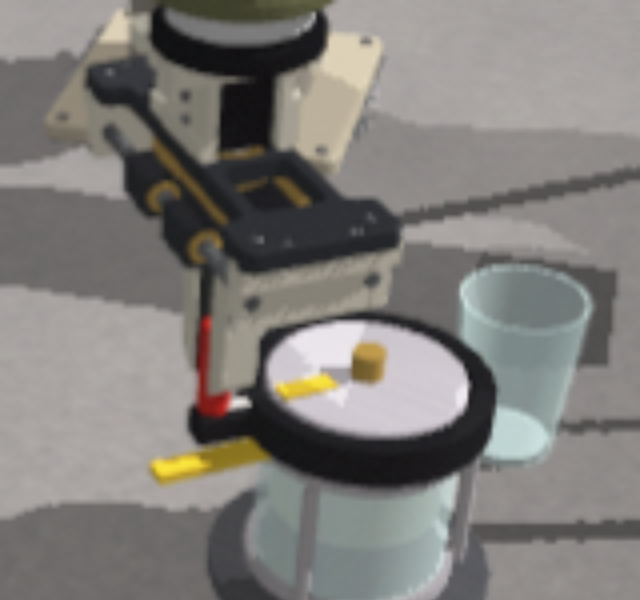

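The handle now stands straight above the yellow tab (crop 212,410 over 170,465), and the network puts the grip point 1–2 mm from the mark. I let go and lift.

Emit:
{"api": "play_rows", "payload": {"motion": [{"x":0,"y":0,"z":0,"twist":0,"claw":50},{"x":0,"y":0,"z":0,"twist":0,"claw":50},{"x":0,"y":0,"z":0,"twist":0,"claw":50},{"x":0,"y":0,"z":0,"twist":0,"claw":50},{"x":0,"y":0,"z":0,"twist":0,"claw":50},{"x":0,"y":0,"z":-20,"twist":0,"claw":50},{"x":0,"y":0,"z":-30,"twist":0,"claw":50},{"x":0,"y":0,"z":-30,"twist":0,"claw":50},{"x":0,"y":0,"z":-10,"twist":0,"claw":50}]}}

```text
t: 8.75
tool_pos: [0.581, 0.1213, 0.2327]
ee_rot: [1.416, 2.799, 0.005]
ft_force: [0.9, -0.9, -0.5]
grip_width: 0.0499
```

Run:
```python
from h import *
rel([.5,-.2375,.22])
save("scene","s6"); save("top","t6")
im=cv2.imread("pics/s6.png");cv2.imwrite("pics/s6c.png",cv2.resize(im[150:310,330:490],None,fx=4,fy=4)[:600])
for l in("handle_grip","ring_axis","lock_mark","pad_top","lever_hinge"):
  for c in("scene","top"):
    r=optics.spot_point(c,l); print(c,l,[(round(a["confidence"],2),towld(c,a["centre"]).round(4)) for a in r[:2]])
```

```text
t 8.75 pos [0.581  0.1213 0.2327] jaw deg 36.4 toolz [ 0.005  0.001 -1.   ] F [ 0.94 -0.9  -0.45] w 0.04994448793720214 q [ 0.12  0.1   1.49 -0.    1.54 -0.51]
rel mm [-240.9 -278.    12. ]
scene handle_grip [(0.72, array([0.5829, 0.1183, 0.147 ])), (0.72, array([ 3.887e-01,  2.508e-01, -3.000e-04]))]
top handle_grip []
scene ring_axis [(0.62, array([0.5333, 0.1884, 0.1464]))]
top ring_axis [(0.56, array([0.5342, 0.1891, 0.1458]))]
scene lock_mark [(0.82, array([0.5833, 0.1238, 0.1502])), (0.69, array([ 0.7567, -0.0499, -0.0032]))]
top lock_mark []
scene pad_top [(0.69, array([ 0.505 , -0.2379,  0.1001]))]
top pad_top [(0.97, array([ 0.5001, -0.2394,  0.1028]))]
scene lever_hinge [(0.94, array([ 0.4866, -0.1292,  0.0929]))]
top lever_hinge [(0.74, array([ 0.4877, -0.131 ,  0.0968]))]
```

View pics/s6c.png

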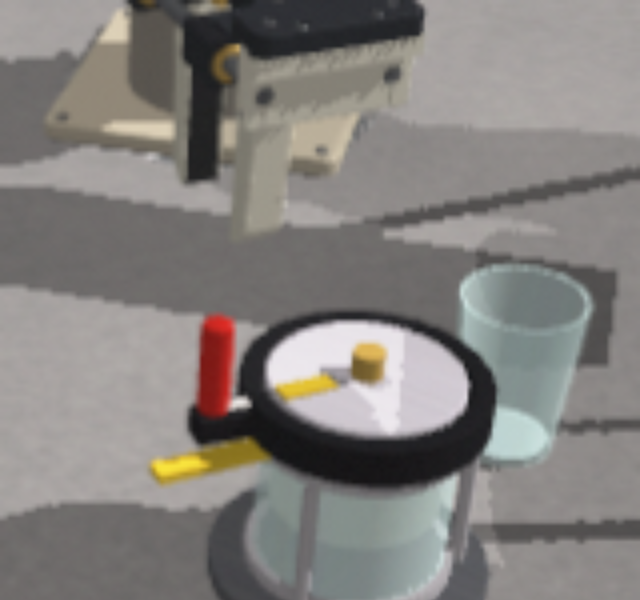

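Run:
```python
from h import *
A=np.array([.5345,.187])
print(proj("scene",[*A,.138]), "nipple meas (422.2,237)")
for th in(-.8,-.87,-.93,-.99,-1.06):
    u=np.array([np.cos(th),np.sin(th)])
    print(th,proj("scene",[*(A+.08*u),.17]),proj("scene",[*(A+.08*u),.12]),proj("scene",[*(A+.112*u),.094]))
print("meas 384.5,231 ; 383.5,253; tab 369,267")
```

```text
[422.01634058 237.46371608] nipple meas (422.2,237)
-0.8 [387.38357122 233.90073455] [385.91584905 255.91895019] [370.75575091 271.40900894]
-0.87 [385.86680865 232.3987451 ] [384.45038505 254.35732392] [368.81569052 269.1331005 ]
-0.93 [384.7284636  231.08706172] [383.35097328 252.99368069] [367.37754479 267.15303798]
-0.99 [383.74201711 229.75855912] [382.3987627  251.61264062] [366.14905971 265.15455577]
-1.06 [382.7854534  228.19434211] [381.47617806 249.98665447] [364.98218172 262.8103223 ]
meas 384.5,231 ; 383.5,253; tab 369,267
```

View pics/t6.png

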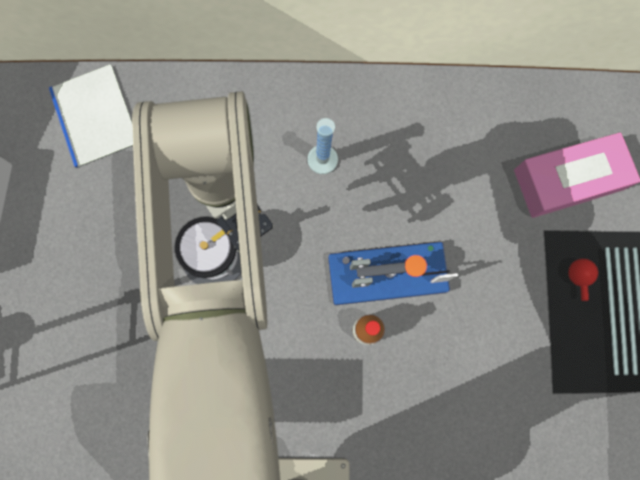

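The ring is locked: the post top pixel (384.5,231) fits the mark direction of -0.93 rad exactly, and the nipple and tab agree. I move over the pad with the fingers shut.

Emit:
{"api": "play_rows", "payload": {"motion": [{"x":0,"y":0,"z":0,"twist":9.6,"claw":0},{"x":0,"y":0,"z":0,"twist":9.7,"claw":0},{"x":0,"y":0,"z":0,"twist":9.7,"claw":0},{"x":-25,"y":-9,"z":0,"twist":0,"claw":0},{"x":-25,"y":-9,"z":0,"twist":0,"claw":0},{"x":-25,"y":-9,"z":0,"twist":0,"claw":0},{"x":-25,"y":-9,"z":0,"twist":0,"claw":0},{"x":-25,"y":-9,"z":0,"twist":0,"claw":0},{"x":-25,"y":-9,"z":0,"twist":0,"claw":0},{"x":-25,"y":-9,"z":0,"twist":0,"claw":0},{"x":-25,"y":-9,"z":0,"twist":0,"claw":0},{"x":-25,"y":-9,"z":0,"twist":0,"claw":0},{"x":-25,"y":-9,"z":0,"twist":0,"claw":0},{"x":-25,"y":-9,"z":0,"twist":0,"claw":0},{"x":-25,"y":-9,"z":0,"twist":0,"claw":0},{"x":-25,"y":-9,"z":0,"twist":0,"claw":0},{"x":-21,"y":-8,"z":0,"twist":0,"claw":0},{"x":0,"y":0,"z":0,"twist":0,"claw":0}], "newtons": 15}}

```text
t: 11.6
tool_pos: [0.4994, -0.2392, 0.2285]
ee_rot: [-2.077, -2.357, 0.0]
ft_force: [0.0, -0.1, 0.1]
grip_width: 0.0007
```

Run:
```python
from h import *
rel([.5015,-.238,.11])
save("scene","s7")
for l in("pad_top","lever_hinge","handle_grip"):
    r=optics.spot_point("scene",l); print(l,[(round(a["confidence"],2),towld("scene",a["centre"]).round(4)) for a in r[:2]])
im=cv2.imread("pics/s7.png");cv2.imwrite("pics/s7c.png",cv2.resize(im[120:270,170:330],None,fx=4,fy=4))
```

```text
t 11.6 pos [ 0.4994 -0.2392  0.2285] jaw deg 7.2 toolz [-0. -0. -1.] F [ 0.03 -0.05  0.05] w 0.0006799878387935192 q [-0.54  0.    1.61 -0.    1.54 -0.67]
rel mm [  0.9   2.3 118.5]
pad_top [(0.85, array([ 0.5077, -0.2366,  0.103 ]))]
lever_hinge [(0.65, array([ 0.4882, -0.127 ,  0.0929]))]
handle_grip [(0.89, array([0.5826, 0.1201, 0.1487]))]
```

View pics/s7c.png

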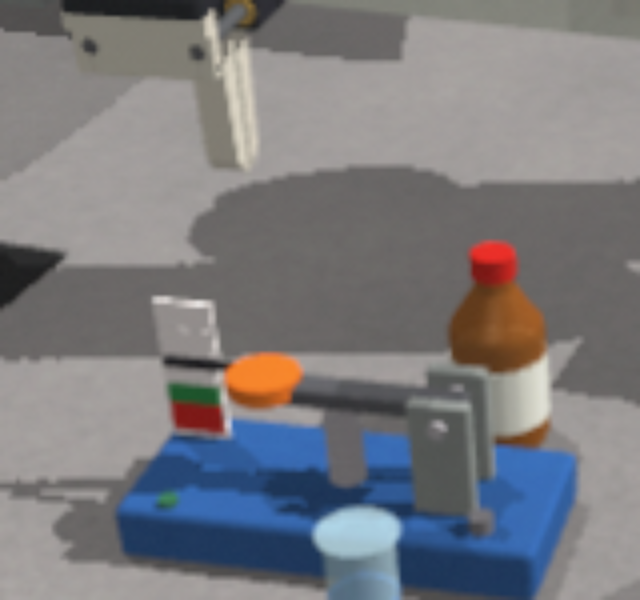

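The pad (crop 263,378) lies straight under the shut fingers, the lever is free, and the pointer is in the white. I go down to just above the pad.

Emit:
{"api": "play_rows", "payload": {"motion": [{"x":1,"y":3,"z":20,"twist":0,"claw":0},{"x":0,"y":0,"z":25,"twist":0,"claw":0},{"x":0,"y":0,"z":25,"twist":0,"claw":0},{"x":0,"y":0,"z":25,"twist":0,"claw":0},{"x":0,"y":0,"z":15,"twist":0,"claw":0},{"x":0,"y":0,"z":8,"twist":0,"claw":0},{"x":0,"y":0,"z":0,"twist":0,"claw":0}]}}

```text
t: 12.68
tool_pos: [0.5026, -0.2364, 0.1103]
ee_rot: [-2.074, -2.359, 0.0]
ft_force: [-0.9, -0.2, 0.1]
grip_width: 0.0004
```

Run:
```python
from h import *
rel([.5025,-.238,.085])
save("scene","s8")
im=cv2.imread("pics/s8.png");cv2.imwrite("pics/s8c.png",cv2.resize(im[120:270,170:330],None,fx=4,fy=4))
```

```text
t 12.675 pos [ 0.5026 -0.2364  0.1103] jaw deg 7.4 toolz [-0.  0. -1.] F [-0.92 -0.2   0.1 ] w 0.00041279948531626346 q [-0.53  0.09  1.73  0.    1.32 -0.66]
rel mm [-1.6 -0.3 25.3]
```

View pics/s8c.png

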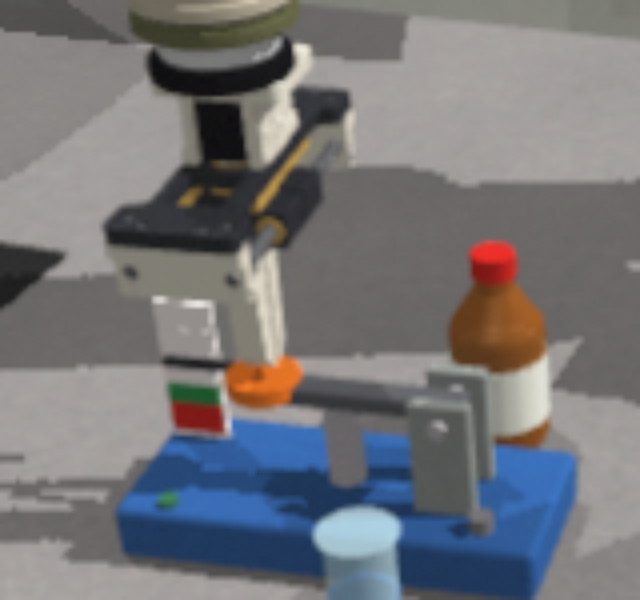

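The fingers hover over the pad (crop 262,365) and the lever is still free. I press slowly.

Emit:
{"api": "play_rows", "payload": {"motion": [{"x":-1,"y":0,"z":4,"twist":0,"claw":0},{"x":0,"y":0,"z":4,"twist":0,"claw":0},{"x":0,"y":0,"z":3,"twist":0,"claw":0},{"x":0,"y":0,"z":3,"twist":0,"claw":0},{"x":0,"y":0,"z":3,"twist":0,"claw":0},{"x":0,"y":0,"z":3,"twist":0,"claw":0},{"x":0,"y":0,"z":3,"twist":0,"claw":0},{"x":0,"y":0,"z":2,"twist":0,"claw":0},{"x":0,"y":0,"z":0,"twist":0,"claw":0}]}}

```text
t: 13.85
tool_pos: [0.5033, -0.2381, 0.0864]
ee_rot: [2.074, 2.358, -0.0]
ft_force: [-2.5, -0.6, 8.6]
grip_width: 0.0004
```

Run:
```python
from h import *
rel([.5025,-.238,.085])
save("scene","s9")
im=cv2.imread("pics/s9.png");cv2.imwrite("pics/s9c.png",cv2.resize(im[170:250,180:290],None,fx=7,fy=7,interpolation=cv2.INTER_CUBIC))
```

```text
t 13.85 pos [ 0.5033 -0.2381  0.0864] jaw deg 7.3 toolz [ 0.001 -0.001 -1.   ] F [-2.48 -0.65  8.55] w 0.0004157547084865727 q [-0.53  0.12  1.75 -0.    1.27 -0.66]
rel mm [ 0.2 -0.7  1.4]
```

View pics/s9c.png

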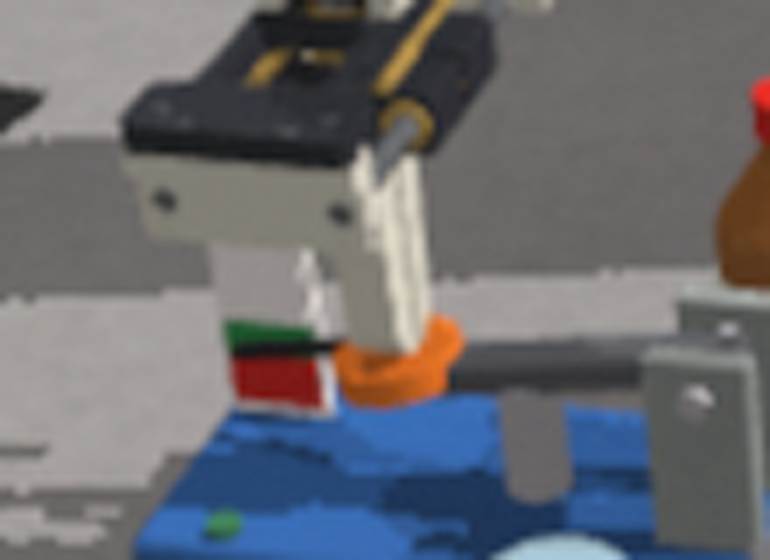

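Run:
```python
from h import *
for n in("s8","s9"):
    im=cv2.imread(f"pics/{n}.png")
    for x in(214,217,220,223):
        print(n,x,[(y,*im[y,x][::-1].tolist()) for y in range(205,231)])
# predicted pointer pixel vs theta at arm L
H=np.array([.4872,-.128]); u=np.array([.5025,-.238])-H; u/=np.hypot(*u)
for L in(.15,.16,.17):
  for th in(0,.12,.14,.16,.18,.2):
    p=H+u*L*np.cos(th); print(L,th,proj("scene",[*p,.092-L*np.sin(th)]).round(1))
```

```text
s8 214 [(205, 147, 142, 140), (206, 147, 142, 140), (207, 147, 142, 140), (208, 129, 124, 123), (209, 81, 79, 80), (210, 29, 30, 32), (211, 75, 72, 71), (212, 127, 122, 121), (213, 147, 142, 141), (214, 148, 142, 141), (215, 116, 124, 113), (216, 48, 92, 59), (217, 30, 84, 44), (218, 30, 84, 45), (219, 28, 84, 44), (220, 91, 65, 36), (221, 126, 25, 23), (222, 125, 24, 23), (223, 126, 25, 22), (224, 126, 25, 24), (225, 126, 25, 23), (226, 130, 52, 51), (227, 137, 111, 113), (228, 109, 115, 131), (229, 35, 67, 111), (230, 48, 90, 152)]
s8 217 [(205, 147, 142, 140), (206, 148, 143, 140), (207, 147, 142, 140), (208, 141, 136, 135), (209, 102, 98, 98), (210, 32, 31, 34), (211, 41, 40, 41), (212, 112, 108, 107), (213, 147, 142, 141), (214, 147, 142, 141), (215, 129, 132, 125), (216, 80, 105, 83), (217, 30, 85, 44), (218, 29, 84, 44), (219, 31, 85, 45), (220, 74, 68, 37), (221, 113, 34, 26), (222, 126, 25, 23), (223, 127, 27, 25), (224, 127, 27, 26), (225, 126, 25, 23), (226, 125, 25, 23), (227, 136, 101, 99), (228, 116, 116, 122), (229, 42, 63, 93), (230, 41, 74, 124)]
s8 220 [(205, 147, 1
[... 2971 characters left out ...]
123), (217, 49, 91, 59), (218, 28, 55, 36), (219, 27, 25, 28), (220, 32, 35, 28), (221, 92, 38, 29), (222, 125, 25, 24), (223, 125, 24, 21), (224, 125, 25, 22), (225, 125, 25, 23), (226, 126, 27, 24), (227, 127, 40, 38), (228, 126, 93, 99), (229, 91, 99, 116), (230, 42, 76, 125)]
0.15 0 [219.6 214.9]
0.15 0.12 [221.1 221.6]
0.15 0.14 [221.4 222.7]
0.15 0.16 [221.8 223.8]
0.15 0.18 [222.2 224.9]
0.15 0.2 [222.6 226. ]
0.16 0 [215.5 214.6]
0.16 0.12 [217.1 221.7]
0.16 0.14 [217.5 222.9]
0.16 0.16 [217.9 224. ]
0.16 0.18 [218.3 225.2]
0.16 0.2 [218.7 226.3]
0.17 0 [211.4 214.2]
0.17 0.12 [213.2 221.8]
0.17 0.14 [213.6 223. ]
0.17 0.16 [214.  224.2]
0.17 0.18 [214.4 225.5]
0.17 0.2 [214.9 226.7]
```

The pointer (crop 285,349) is in the green, in its lower half. The estimates of the lever angle are:
- **Tool height:** about 0.15
- **Pointer travel (9 px):** about 0.16
- **Force:** about 0.16
- **Band edges:** about 0.18

All lie inside 0.12–0.20, so I hold.

Emit:
{"api": "play_rows", "payload": {"motion": [{"x":0,"y":0,"z":0,"twist":0,"claw":0},{"x":0,"y":0,"z":0,"twist":0,"claw":0},{"x":0,"y":0,"z":0,"twist":0,"claw":0},{"x":0,"y":0,"z":0,"twist":0,"claw":0},{"x":0,"y":0,"z":0,"twist":0,"claw":0},{"x":0,"y":0,"z":0,"twist":0,"claw":0},{"x":0,"y":0,"z":0,"twist":0,"claw":0},{"x":0,"y":0,"z":0,"twist":0,"claw":0}]}}

```text
t: 14.9
tool_pos: [0.5032, -0.2381, 0.0866]
ee_rot: [2.074, 2.358, -0.0]
ft_force: [-1.7, -1.8, 8.3]
grip_width: 0.0005
```

Run:
```python
from h import *
rel([.5025,-.238,.085])
save("scene","s10");save("top","t10")
```

```text
t 14.9 pos [ 0.5032 -0.2381  0.0866] jaw deg 7.3 toolz [ 0.001 -0.001 -1.   ] F [-1.66 -1.79  8.34] w 0.0005338038045751531 q [-0.53  0.12  1.75 -0.    1.27 -0.66]
rel mm [ 0.2 -0.7  1.6]
```

View pics/s10.png

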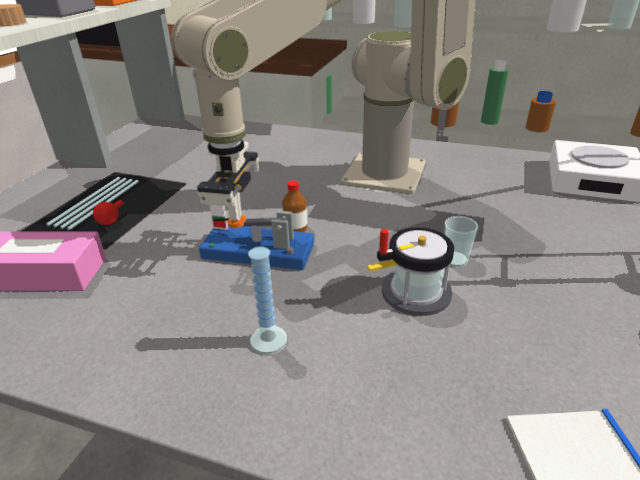

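View pics/t10.png

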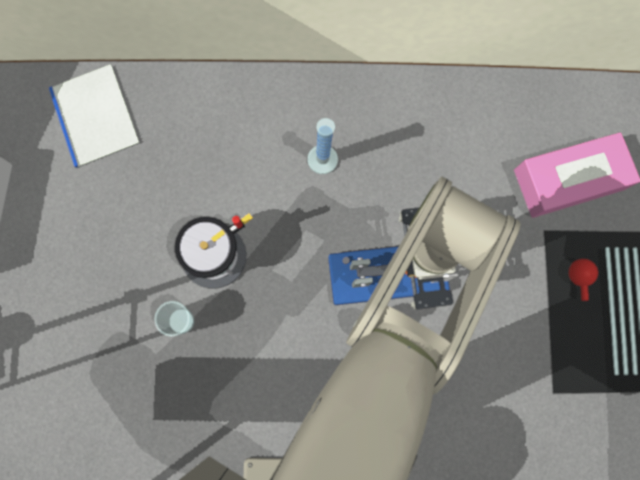

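The top view shows the red post (237,222) over the yellow tab, on the stripe's line. The beaker (173,319) and cylinder (322,158) are where they were. The bottle (294,205 in the scene view) is unmoved too.

```bash
python3 -c "
from h import *
print(hand_in()); print(sensors.read_state()['ft_force'])"
```

```text
the job is handed in; nothing more can be done
None
the job is handed in; nothing more can be done
```

I turned the closing ring clockwise by about 70° to the lock mark and let go. I then pressed the lever pad into the green with the shut fingers and handed the job in while still holding it, at about 15 s. The hand-in reports no verdict.

- **Ring:** after release, the post's pixels fitted the mark direction of -0.93 rad. That puts the joint at about 1.40 rad, and the top view at the end showed the post over the yellow tab.
- **Lever:** the pad was held with about 8.3 N and the tool stood still during the last second before hand-in. The angle estimates disagreed slightly:
  - Tool height gave about 0.15.
  - Pointer travel and force each gave about 0.16.
  - The pointer against the band edges gave about 0.18, in the lower part of the green.

  All are within 0.12–0.20.
- **Loose glassware:** the beaker and cylinder in the top view and the bottle in the scene view appeared unmoved.
- **Refused call:** the first move call was refused because rows had keys missing; nothing moved.

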